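Bed the glued coat-hook discs

ROBOT

A 7-joint arm with a two-finger parallel gripper is mounted at the origin on the work surface. World frame = base frame: x ahead of the robot, y to its left, z up, the work surface at z = 0. Lengths are in m, angles in rad, forces in N, time in s.
With the tool pointing down it reaches from about 0.425 to 0.875 m from the base axis. Payload 4.7 kg.
Tool frame: the origin (TCP) lies between the finger pads, 19 mm behind the fingertips; this is the grasp point; z points along the fingers, y is the line along which they close (so a half turn about z gives the same grasp; the last joint's range is limited). The gripper opens to 87 mm and grips with 3 to 60 N. Pads are 19 mm wide; open, the fingers measure 117 mm over their backs; the gripper's body (75 mm by 190 mm) begins 51 mm behind the grasp point.
Start: joints at [1.223, 0.321, -0.07, 1.45, 0.023, 1.371, -0.057], TCP at [0.23, -0.608, 0.241] pointing down, gripper open.
Joint ranges: [-2.86, 2.86], [-0.3, 2.09], [-1.38, 1.24], [0.06, 2.45], [-1.56, 4.7], [0.09, 2.05], [-2.69, 2.69]. Speed limits (rad/s): [2.57, 2.57, 3.14, 3.14, 3.14, 3.14, 3.14].

INTERFACE

Orientations are given as a rotation vector (axis times angle).
In Python, from bench import ctrl gives the robot as it stands. The module is installed in compiled form; this text tells all that it offers.
- The arm moves only by the shell command python3 -m inch 'ROWS' [FORCE]. ROWS is JSON, a list of rows, each an object with "slide": the shift along the tool's x, y, z scaled (see below), a list of three; "angular": the turn, a rotation vector about the tool's x, y, z scaled (see below), a list of three; "claw": the opening, from -1 (shut) to 1 (fully open). In form: [{"slide": [tx, ty, tz], "angular": [rx, ry, rz], "claw": claw}, ...]. A call has 1 to 10 rows; each row is the pose to reach, as a shift and turn from the pose commanded when the call began, along the tool's axes at that moment; what a row does not reach only later rows make up. The controller multiplies each number of a shift by 0.25 m and each number of a turn by 30 degrees. A row lasts 1/10 s, in which the tool goes at most 50 mm and 8.59 degrees, less where a joint would pass 70% of its speed; a pose out of reach is approached as far as the arm can. A call with a number of a shift or a turn outside -1 to 1 is refused whole. A call with a gripper value outside its range is refused whole. The fingers move at their own pace and stop on an object; FORCE is the grip in N (left out, the last holds). Time passes only in rows, so rows that repeat a pose let the fingers close. It gives the time, the measured TCP pose, the force, the opening and the grip force at its end, in the units of the state.
- ctrl.get_state(): the state, without advancing time (a new reading comes with each control period).
- ctrl.get_image(name): name is "side" or "top"; returns a dict with "color" (420x560x3 uint8, red, green, blue), "depth" (420x560 float32, m along the optical axis (not along the pixel's ray), 0 where there is no reading), "camera_matrix" (3x3 intrinsics, pixels), "extrinsics" (4x4, takes a point from camera to world coordinates). Camera axes: x right, y up, looking along -z (the intrinsics and any distortion apply to the point x, -y, -z); pixel columns grow to the right and rows downward; lengths in m; the calibration is good to about 2 mm. A picture is of the moment at which its call begins.
- ctrl.close_job(): hands the job in; it is judged then, once.
Trained networks look in the newest picture that a camera, given by its name, has taken for a name from the list of things; names that differ only in an ending like _2 or _b are one class to them, and where a whole thing is asked for, a point or a joint stands for the part that bears it (a point fixed in the world has none). Each returns a list of dicts, best first, with "confidence" (0 to 1); they miss things now and then, are a little off and sometimes report something else, mostly with a low value. They report only what shows in the picture. A call takes as long as a camera call. They do not tell look-alikes from the thing itself.
- ctrl.find_in(query, camera): "bbox" ([centre column, centre row, width, height] in pixels, round what is visible of it).
- ctrl.outline_of(query, camera): "mask" (420x560 bool, what is visible of it) and "bbox" ([centre column, centre row, width, height] in pixels, round what is visible of it).
The state is a dict: "time": time; "joint_positions": joint angles; "qd": joint speeds; "joint_torque": joint torques, N m; "position": TCP position; "tool_rot": TCP orientation; "ft_force": force on the tool from outside, world axes, zero at the start; "torque": the same for the moment, N m; "grip_width": opening from 0.0 (shut) to 1.0 (fully open); "grip_force": force on a finger pad.
Only numpy, scipy, OpenCV 4.12 (cv2) and the standard library are available. Lean on these libraries where they do the work, as an engineer would, in place of code of your own. Each camera call takes 0.05 s, during which the arm holds its last target. There are 200 camera calls.

TASK

The three terrazzo discs have just been glued into their coat hooks and still stand proud of their posts: bed them in the order they were glued, smallest disc first, then the medium one, then the largest. With closed fingertips press lightly down on the middle of each disc until it has clearly sunk, by half a centimetre or more (it need not reach the post), and then let go. Do not press hard, do not touch a bigger disc before its turn, do not pick up, tip or shift the hooks, and leave everything else alone.

Things in the scene. Friction and masses are not known exactly. Their poses are not given: they have to be found in the camera images.
- hook_small: loose coat hook, about 0.5 kg: dark walnut board 140 x 90 x 22 mm lying flat (same for all three), on its middle a pale post 30 mm across and 35 mm high, above it a level, round, speckled white terrazzo disc 50 mm across, 10 mm thick. Origin: centre of the board's underside, x along the board, z up. The three hooks' places are swapped between starts
- disc_small (a joint): how far the small disc has been pressed down, m: 0 to 0.001 at the start (disc stands about 12 mm clear of the post), 0.012 when it sits on the post. It yields at about 4 N, rising evenly to about 7 N at the stop, and stays where it was pressed to (springs back less than 1 mm)
- small_top (a point): centre of the upper face of the small disc, about 79 mm above the table at the start; it moves down with the disc; z up
- hook_medium: loose coat hook, about 0.5 kg: dark walnut board 140 x 90 x 22 mm lying flat (same for all three), on its middle a pale post 30 mm across and 45 mm high, above it a level, round, speckled white terrazzo disc 74 mm across, 10 mm thick. Origin: centre of the board's underside, x along the board, z up. The three hooks' places are swapped between starts
- disc_medium (a joint): how far the medium disc has been pressed down, m: 0 to 0.001 at the start (disc stands about 12 mm clear of the post), 0.012 when it sits on the post. It yields at about 4 N, rising evenly to about 7 N at the stop, and stays where it was pressed to (springs back less than 1 mm)
- medium_top (a point): centre of the upper face of the medium disc, about 89 mm above the table at the start; it moves down with the disc; z up
- hook_large: loose coat hook, about 0.5 kg: dark walnut board 140 x 90 x 22 mm lying flat (same for all three), on its middle a pale post 30 mm across and 40 mm high, above it a level, round, speckled white terrazzo disc 100 mm across, 10 mm thick. Origin: centre of the board's underside, x along the board, z up. The three hooks' places are swapped between starts
- disc_large (a joint): how far the large disc has been pressed down, m: 0 to 0.001 at the start (disc stands about 12 mm clear of the post), 0.012 when it sits on the post. It yields at about 4 N, rising evenly to about 7 N at the stop, and stays where it was pressed to (springs back less than 1 mm)
- large_top (a point): centre of the upper face of the large disc, about 84 mm above the table at the start; it moves down with the disc; z up
- glue_bottle: bystander: white round glue bottle, 54 mm across, 150 mm tall, standing; origin centre of underside
- screw_jar: bystander: glass jar with steel lid, 60 mm across, 75 mm tall, standing; origin centre of underside
- spare_post: bystander: pale wooden post without disc, 30 mm across, 50 mm tall, standing; origin centre of underside
- offcut: bystander: walnut block 60 x 45 x 30 mm; origin centre of underside
- screwdriver: bystander: screwdriver lying at the left side of the table
- hammer: bystander: hammer with a pale wooden handle lying at the left side of the table
- drawknife: bystander: drawknife at the right side of the table, steel blade 240 mm long, two wooden ball handles; lying, under 40 mm high
Things that resemble listed ones, but are neither listed nor needed, are in the scene too. Leave any pink or purple look-alike of the hook_medium alone.

How it is judged:
On the way, in this order (a step that is already met when the one before it is completed fails the run):
1. the small disc is pressed down by more than 4 mm (value of joint disc_small above 0.004 m), for 0.1 s.
2. the medium disc is pressed down by more than 4 mm (value of joint disc_medium above 0.004 m), for 0.1 s.
3. the large disc is pressed down by more than 4 mm (value of joint disc_large above 0.004 m), for 0.1 s.
At the end, for the whole second after the job is handed in: All three discs stay pressed down by more than 4 mm; the hooks lie flat and still on the table (under 4 mm up, under 0.05 rad tilt), within 15 mm of where they started (value of joint each of disc_small, disc_medium, disc_large above 0.004 m and height (world z) of each of hook_small, hook_medium, hook_large below 0.004 m and angle between each of hook_small, hook_medium, hook_large's own z axis and vertical below 0.05 rad and distance of each of hook_small, hook_medium, hook_large from where it was at the start of the episode below 0.015 m and linear speed of each of hook_small, hook_medium, hook_large below 0.01 m/s); the robot touches nothing.
It fails at once if the medium or large disc is touched before the smaller ones have been pressed down 4 mm ((contact force between any of the fingers, the arm and hook_medium above 1 N and value of joint disc_small below 0.004 m) or (contact force between any of the fingers, the arm and hook_large above 1 N and value of joint any of disc_small, disc_medium below 0.004 m)).
It fails at once if a hook is pressed or struck with more than 18 N (contact force between any of the fingers, the arm and hook_small above 18 N or contact force between any of the fingers, the arm and hook_medium above 18 N or contact force between any of the fingers, the arm and hook_large above 18 N).
It fails at once if a hook is touched while the TCP is more than 30 mm sideways of its disc's centre ((contact force between any of the fingers, the arm and hook_small above 1 N and horizontal distance between the grasp point and small_top above 0.03 m) or (contact force between any of the fingers, the arm and hook_medium above 1 N and horizontal distance between the grasp point and medium_top above 0.03 m) or (contact force between any of the fingers, the arm and hook_large above 1 N and horizontal distance between the grasp point and large_top above 0.03 m)).
It fails at once if a hook is lifted (8 mm), tipped (0.15 rad) or shifted (15 mm) (height (world z) of any of hook_small, hook_medium, hook_large above 0.008 m or angle between any of hook_small, hook_medium, hook_large's own z axis and vertical above 0.15 rad or distance of any of hook_small, hook_medium, hook_large from where it was at the start of the episode above 0.015 m).
It fails at once if a bystander is shifted by 25 mm or more (distance of any of glue_bottle, screw_jar, spare_post, offcut, screwdriver, hammer, drawknife from where it was at the start of the episode above 0.025 m).
It also fails if it takes over 48 s, if anything falls off the work surface, if the arm or the gripper's body presses on something with over 40 N, if the wrist force passes 120 N, or if a joint passes its speed limit or range.

## Working session

There is one attempt and no reset: what is moved stays moved. The work goes in short steps, Python scripts to look and compute and a shell command to move; the robot and the scene stay as the last step left them, time stands still between calls to the robot, and variables do not carry over. Pictures are saved under pics/ and viewed, at most 10 in all, crops included, and the job is handed in when it is done.

```bash
mkdir -p pics
python3 - <<'E'
from bench import ctrl
import cv2,numpy as np
s=ctrl.get_state();print({k:np.round(s[k],3) for k in('time','position','tool_rot','ft_force','grip_width')})
for c in('top','side'):
    im=ctrl.get_image(c);cv2.imwrite(f'pics/{c}0.png',im['color'][:,:,::-1])
    np.savez(f'{c}0.npz',**im)
    K=im['camera_matrix'];T=im['extrinsics'];print(c,T[:3,3])
    for q in('disc_small','disc_medium','disc_large','hook_small','hook_medium','hook_large'):
        for r in ctrl.outline_of(q,c)[:4]:
            m=r['mask']&(im['depth']>0);v,u=np.nonzero(m)
            if len(v)<10: continue
            d=im['depth'][v,u]
            P=np.stack([(u-K[0,2])/K[0,0]*d,-(v-K[1,2])/K[1,1]*d,-d],1)@T[:3,:3].T+T[:3,3]
            top=P[P[:,2]>np.percentile(P[:,2],98)-.006]
            print(q,round(r['confidence'],2),np.round(r['bbox']),'top',np.round((top.min(0)+top.max(0))/2,3),np.round(np.ptp(top,axis=0),3),np.round(np.median(top[:,2]),3))
E
```

```text
{'time': np.float64(0.0), 'position': array([ 0.23 , -0.607,  0.24 ]), 'tool_rot': array([-3.088e+00, -5.650e-01,  1.000e-03]), 'ft_force': array([-0.056,  0.059, -0.246]), 'grip_width': np.float64(1.0)}
top [ 0.34317039 -0.02327243  1.50825512]
disc_small 0.47 [198. 229.  17.  10.] top [0.47  0.254 0.083] [0.046 0.046 0.008] 0.081
disc_medium 0.87 [425. 287.  20.  20.] top [ 0.275 -0.533  0.092] [0.068 0.072 0.008] 0.09
disc_medium 0.74 [357. 209.  20.  24.] top [ 0.551 -0.299  0.093] [0.072 0.071 0.008] 0.091
disc_medium 0.73 [361. 268.  20.  18.] top [ 0.346 -0.313  0.093] [0.068 0.07  0.008] 0.091
disc_medium 0.54 [279. 147.  18.  18.] top [ 0.771 -0.024  0.093] [0.068 0.072 0.007] 0.092
disc_large 0.73 [199. 231.  16.  14.] top [0.47  0.254 0.083] [0.046 0.045 0.007] 0.082
disc_large 0.69 [265. 202.  29.  34.] top [0.578 0.02  0.089] [0.097 0.096 0.009] 0.086
hook_small 0.81 [202. 232.  34.  41.] top [0.47  0.256 0.081] [0.046 0.05  0.011] 0.079
hook_small 0.41 [142. 275.  10.  54.] top [0.27  0.467 0.028] [0.095 0.026 0.008] 0.026
hook_medium 0.92 [355. 212.  39.  42.] top [ 0.
[... 1012 characters left out ...]
187.  13.  11.] top [0.467 0.253 0.079] [0.05  0.054 0.007] 0.078
hook_small 0.93 [231. 197.  43.  35.] top [0.464 0.251 0.078] [0.044 0.05  0.01 ] 0.077
hook_small 0.49 [368. 210.  17.  36.] top [ 0.702 -0.176  0.141] [0.015 0.021 0.014] 0.139
hook_medium 0.88 [319. 298.  48.  53.] top [ 0.271 -0.408  0.201] [0.216 0.257 0.232] 0.089
hook_medium 0.84 [348. 193.  43.  36.] top [ 0.749 -0.078  0.105] [0.114 0.183 0.036] 0.089
hook_medium 0.65 [362. 254.  41.  41.] top [ 0.216 -0.567  0.416] [0.058 0.033 0.051] 0.393
hook_medium 0.65 [367. 362.  56.  68.] top [ 0.239 -0.58   0.124] [0.148 0.156 0.079] 0.089
hook_large 0.66 [299. 212.  45.  41.] top [0.576 0.018 0.085] [0.101 0.101 0.011] 0.083
```

Run:
```python
import cv2,numpy as np
t=cv2.imread('pics/top0.png');cv2.imwrite('pics/top_c.png',cv2.resize(t[110:330,120:460],(800,518),interpolation=cv2.INTER_CUBIC))
t=cv2.imread('pics/side0.png');cv2.imwrite('pics/side_c.png',cv2.resize(t[150:400,190:490],(720,600),interpolation=cv2.INTER_CUBIC))
```

```text
(no output)
```

View pics/top_c.png

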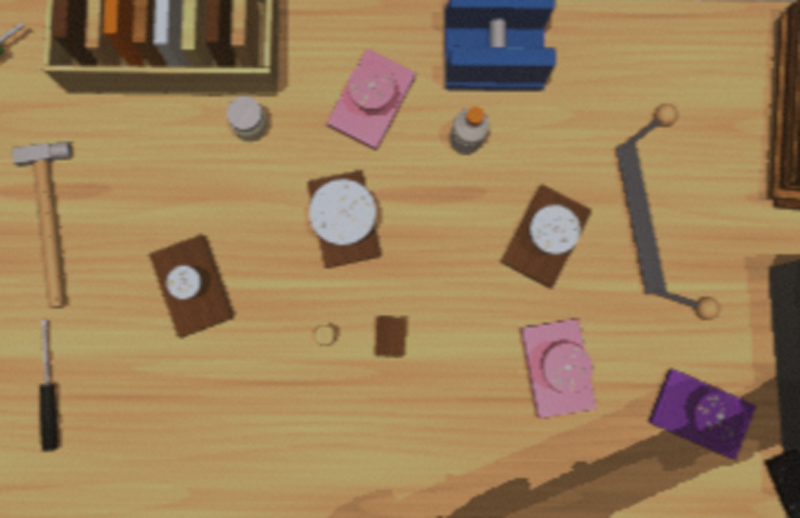

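View pics/side_c.png

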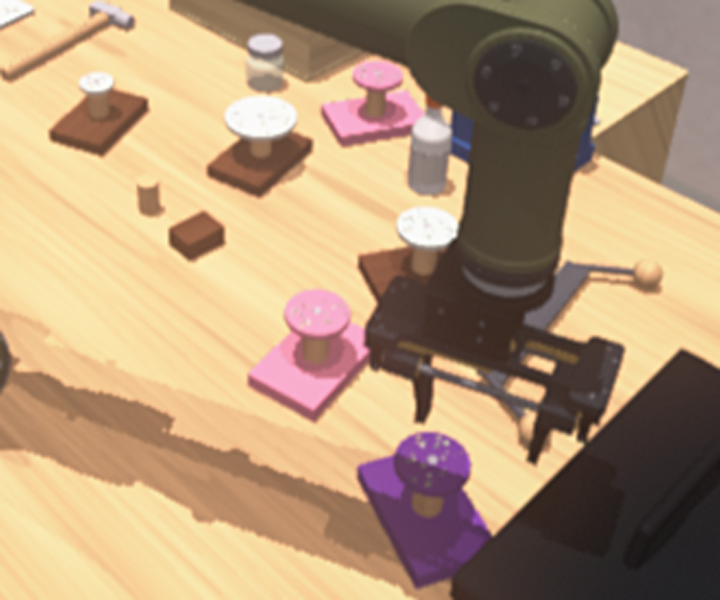

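Pictures: the white discs on walnut in the top crop are small (183,282), medium (555,229) and large (343,212). The pink and purple ones are decoys. Measured tops are small (0.469,0.253), medium (0.550,-0.300) and large (0.576,0.019), and their heights and diameters match the listed sizes. The straight line to the small disc passes inside the minimum reach, so I go round it in an arc, high up.

```bash
cat > h.py <<'E'
import sys,numpy as np
from bench import ctrl
from scipy.spatial.transform import Rotation as R
s=ctrl.get_state();r=R.from_rotvec(s['tool_rot'])
print(round(s['time'],2),np.round(s['position'],4),'rot',np.round(s['tool_rot'],3),'F',np.round(s['ft_force'],2),'w',round(s['grip_width'],3),'q',np.round(s['joint_positions'],2))
if len(sys.argv)>3: print('slide',np.round(r.inv().apply(np.array(sys.argv[1:4],float)-s['position'])/.25,3))
E
python3 -m inch '[{"slide":[0.9,-0.46,0],"angular":[0,0,0],"claw":-1},{"slide":[0.9,-0.46,0],"angular":[0,0,0],"claw":-1},{"slide":[0.9,-0.46,0],"angular":[0,0,0],"claw":-1},{"slide":[0.9,-0.46,0],"angular":[0,0,0],"claw":-1},{"slide":[0.9,-0.46,0],"angular":[0,0,0],"claw":-1},{"slide":[0.9,-0.46,0],"angular":[0,0,0],"claw":-1},{"slide":[0.9,-0.46,0],"angular":[0,0,0],"claw":-1}]' 10; python3 h.py 0.53 -0.2 0.24
```

```text
time: 1.4
position: [0.4013, -0.4192, 0.2416]
tool_rot: [3.089, 0.572, 0.0]
ft_force: [-0.5, -1.5, -0.7]
grip_width: 0.45
grip_force: 0.0
1.4 [ 0.4013 -0.4192  0.2416] rot [3.089 0.572 0.   ] F [-0.49 -1.47 -0.7 ] w 0.45 q [ 0.96  0.18 -0.22  1.62  0.04  1.34 -0.48]
slide [ 0.795 -0.634  0.006]
```

```bash
python3 -m inch '[{"slide":[0.8,-0.63,0],"angular":[0,0,0],"claw":-1},{"slide":[0.8,-0.63,0],"angular":[0,0,0],"claw":-1},{"slide":[0.8,-0.63,0],"angular":[0,0,0],"claw":-1},{"slide":[0.8,-0.63,0],"angular":[0,0,0],"claw":-1},{"slide":[0.8,-0.63,0],"angular":[0,0,0],"claw":-1},{"slide":[0.8,-0.63,0],"angular":[0,0,0],"claw":-1}]' >/dev/null; python3 -m inch '[{"slide":[0.43,-0.91,0],"angular":[0,0,0],"claw":-1},{"slide":[0.43,-0.91,0],"angular":[0,0,0],"claw":-1},{"slide":[0.43,-0.91,0],"angular":[0,0,0],"claw":-1},{"slide":[0.43,-0.91,0],"angular":[0,0,0],"claw":-1},{"slide":[0.43,-0.91,0],"angular":[0,0,0],"claw":-1},{"slide":[0.43,-0.91,0],"angular":[0,0,0],"claw":-1},{"slide":[0.43,-0.91,0],"angular":[0,0,0],"claw":-1}]' >/dev/null; python3 h.py 0.469 0.253 0.16
```

```text
2.7 [0.5513 0.0476 0.2412] rot [ 3.089  0.566 -0.   ] F [ 0.35 -1.63  0.86] w 0.005 q [ 0.4   0.16 -0.59  1.68  0.09  1.34 -1.41]
slide [-0.016 -0.885  0.324]
```

```bash
python3 -m inch '[{"slide":[-0.02,-0.88,0],"angular":[0,0,0],"claw":-1},{"slide":[-0.02,-0.88,0],"angular":[0,0,0],"claw":-1},{"slide":[-0.02,-0.88,0],"angular":[0,0,0],"claw":-1},{"slide":[-0.02,-0.88,0],"angular":[0,0,0],"claw":-1},{"slide":[-0.02,-0.88,0.2],"angular":[0,0,0],"claw":-1},{"slide":[-0.02,-0.88,0.42],"angular":[0,0,0],"claw":-1},{"slide":[-0.02,-0.88,0.42],"angular":[0,0,0],"claw":-1},{"slide":[-0.02,-0.88,0.42],"angular":[0,0,0],"claw":-1},{"slide":[-0.02,-0.88,0.42],"angular":[0,0,0],"claw":-1},{"slide":[-0.02,-0.88,0.42],"angular":[0,0,0],"claw":-1}]' >/dev/null; python3 h.py 0.469 0.253 0.101
```

```text
3.7 [0.4708 0.2519 0.1387] rot [-3.091 -0.562 -0.006] F [0.24 0.22 0.41] w 0.007 q [ 0.13  0.22 -0.75  1.85  0.17  1.13 -1.88]
slide [-0.006 -0.007  0.151]
```

```bash
python3 -m inch '[{"slide":[-0.006,-0.006,0.06],"angular":[0,0,0],"claw":-1},{"slide":[-0.006,-0.006,0.11],"angular":[0,0,0],"claw":-1},{"slide":[-0.006,-0.006,0.14],"angular":[0,0,0],"claw":-1},{"slide":[-0.006,-0.006,0.15],"angular":[0,0,0],"claw":-1},{"slide":[-0.006,-0.006,0.154],"angular":[0,0,0],"claw":-1},{"slide":[-0.006,-0.006,0.158],"angular":[0,0,0],"claw":-1},{"slide":[-0.006,-0.006,0.162],"angular":[0,0,0],"claw":-1},{"slide":[-0.006,-0.006,0.164],"angular":[0,0,0],"claw":-1}]' ; python3 h.py 0.469 0.253 0.09
```

```text
time: 4.5
position: [0.4665, 0.2531, 0.0956]
tool_rot: [3.09, 0.565, -0.0]
ft_force: [-3.1, -0.9, 4.2]
grip_width: 0.002
grip_force: 2.3
4.5 [0.4665 0.2531 0.0956] rot [ 3.09   0.565 -0.   ] F [-3.07 -0.92  4.18] w 0.002 q [ 0.11  0.27 -0.74  1.89  0.21  1.06 -1.92]
slide [0.009 0.004 0.022]
```

```bash
python3 -m inch '[{"slide":[0,0,0.004],"angular":[0,0,0],"claw":-1},{"slide":[0,0,0.008],"angular":[0,0,0],"claw":-1},{"slide":[0,0,0.012],"angular":[0,0,0],"claw":-1},{"slide":[0,0,0.016],"angular":[0,0,0],"claw":-1},{"slide":[0,0,0.02],"angular":[0,0,0],"claw":-1},{"slide":[0,0,0.022],"angular":[0,0,0],"claw":-1},{"slide":[0,0,0.022],"angular":[0,0,0],"claw":-1},{"slide":[0,0,0.022],"angular":[0,0,0],"claw":-1}]' ; python3 h.py 0.469 0.253 0.09
```

```text
time: 5.3
position: [0.4665, 0.2531, 0.0898]
tool_rot: [3.09, 0.565, -0.0]
ft_force: [-3.5, -0.3, 5.8]
grip_width: 0.008
grip_force: 2.5
5.3 [0.4665 0.2531 0.0898] rot [ 3.09   0.565 -0.   ] F [-3.52 -0.34  5.77] w 0.008 q [ 0.11  0.28 -0.73  1.9   0.21  1.04 -1.92]
slide [ 0.009  0.004 -0.001]
```

```bash
python3 -m inch '[{"slide":[0,0,-0.02],"angular":[0,0,0],"claw":-1},{"slide":[0,0,-0.1],"angular":[0,0,0],"claw":-1},{"slide":[0,0,-0.3],"angular":[0,0,0],"claw":-1},{"slide":[0,0,-0.6],"angular":[0,0,0],"claw":-1},{"slide":[0,0,-0.6],"angular":[0,0,0],"claw":-1},{"slide":[0,0,-0.6],"angular":[0,0,0],"claw":-1},{"slide":[0,0,-0.6],"angular":[0,0,0],"claw":-1}]' >/dev/null; python3 h.py 0.55 0.05 0.24
cat > m.py <<'E'
from bench import ctrl
import numpy as np,cv2
D={'s':(.469,.253,.079),'m':(.55,-.3,.089),'l':(.576,.019,.084)}
rad={'s':.025,'m':.037,'l':.05}
def cl(im):
    K=im['camera_matrix'];T=im['extrinsics'];d=im['depth'];v,u=np.nonzero(d>0);d=d[v,u]
    return np.stack([(u-K[0,2])/K[0,0]*d,-(v-K[1,2])/K[1,1]*d,-d],1)@T[:3,:3].T+T[:3,3]
for c in('top','side'):
    a=cl(np.load(c+'0.npz'));b=cl(ctrl.get_image(c))
    for k,(x,y,z) in D.items():
        o=[]
        for P in(a,b):
            e=P[(np.hypot(P[:,0]-x,P[:,1]-y)<rad[k]*1.3)&(P[:,2]>z-.018)&(P[:,2]<z+.012)]
            e2=e[np.hypot(e[:,0]-x,e[:,1]-y)<rad[k]*.8]
            o+=[len(e2),np.round(np.median(e2[:,2]),4) if len(e2) else 0,np.round((e.min(0)+e.max(0))[:2]/2,3) if len(e) else 0]
        print(c,k,*o)
E
python3 m.py
```

```text
6.0 [0.4671 0.253  0.2399] rot [3.09e+00 5.65e-01 3.00e-03] F [-0.78  0.02 -0.29] w 0.007 q [ 0.17  0.12 -0.76  1.73  0.09  1.33 -1.82]
slide [ 0.023  0.877 -0.   ]
top s 101 0.0783 [0.47  0.257] 43 0.0705 [0.471 0.252]
top m 218 0.0886 [ 0.552 -0.3  ] 221 0.0884 [ 0.552 -0.3  ]
top l 394 0.0836 [0.578 0.02 ] 392 0.0837 [0.578 0.02 ]
side s 62 0.0774 [0.467 0.255] 58 0.0703 [0.468 0.255]
side m 202 0.0878 [ 0.549 -0.301] 204 0.0883 [ 0.549 -0.302]
side l 249 0.0831 [0.575 0.019] 246 0.0826 [0.574 0.02 ]
```

```bash
python3 -m inch '[{"slide":[0.02,0.88,0],"angular":[0,0,0],"claw":-1},{"slide":[0.02,0.88,0],"angular":[0,0,0],"claw":-1},{"slide":[0.02,0.88,0],"angular":[0,0,0],"claw":-1},{"slide":[0.02,0.88,0],"angular":[0,0,0],"claw":-1},{"slide":[0.02,0.88,0],"angular":[0,0,0],"claw":-1},{"slide":[0.02,0.88,0],"angular":[0,0,0],"claw":-1}]' >/dev/null; python3 -m inch '[{"slide":[-0.28,0.75,0],"angular":[0,0,0],"claw":-1},{"slide":[-0.28,0.75,0],"angular":[0,0,0],"claw":-1},{"slide":[-0.28,0.75,0],"angular":[0,0,0],"claw":-1},{"slide":[-0.28,0.75,0],"angular":[0,0,0],"claw":-1},{"slide":[-0.28,0.75,0],"angular":[0,0,0],"claw":-1},{"slide":[-0.28,0.75,0],"angular":[0,0,0],"claw":-1}]' >/dev/null; python3 h.py 0.55 -0.3 0.148
```

```text
7.3 [ 0.5494 -0.151   0.2382] rot [-3.089e+00 -5.620e-01  3.000e-03] F [-0.59  0.72  0.44] w 0.008 q [ 0.62  0.18 -0.45  1.64  0.08  1.34 -1.05]
slide [-0.207  0.56   0.36 ]
```

```bash
python3 -m inch '[{"slide":[-0.21,0.56,0],"angular":[0,0,0],"claw":-1},{"slide":[-0.21,0.56,0],"angular":[0,0,0],"claw":-1},{"slide":[-0.21,0.56,0],"angular":[0,0,0],"claw":-1},{"slide":[-0.21,0.56,0.1],"angular":[0,0,0],"claw":-1},{"slide":[-0.21,0.56,0.25],"angular":[0,0,0],"claw":-1},{"slide":[-0.21,0.56,0.36],"angular":[0,0,0],"claw":-1},{"slide":[-0.21,0.56,0.36],"angular":[0,0,0],"claw":-1},{"slide":[-0.21,0.56,0.36],"angular":[0,0,0],"claw":-1},{"slide":[-0.21,0.56,0.36],"angular":[0,0,0],"claw":-1}]' >/dev/null; python3 h.py 0.55 -0.3 0.1
```

```text
8.2 [ 0.5523 -0.2997  0.1519] rot [3.088 0.568 0.004] F [ 0.1  -0.35  0.08] w 0.008 q [ 0.74  0.35 -0.36  1.61  0.13  1.2  -0.85]
slide [-0.009 -0.003  0.207]
```

```bash
python3 -m inch '[{"slide":[-0.006,0,0.08],"angular":[0,0,0],"claw":-1},{"slide":[-0.006,0,0.14],"angular":[0,0,0],"claw":-1},{"slide":[-0.006,0,0.156],"angular":[0,0,0],"claw":-1},{"slide":[-0.006,0,0.164],"angular":[0,0,0],"claw":-1},{"slide":[-0.006,0,0.17],"angular":[0,0,0],"claw":-1},{"slide":[-0.006,0,0.174],"angular":[0,0,0],"claw":-1},{"slide":[-0.006,0,0.178],"angular":[0,0,0],"claw":-1},{"slide":[-0.006,0,0.182],"angular":[0,0,0],"claw":-1},{"slide":[-0.006,0,0.186],"angular":[0,0,0],"claw":-1},{"slide":[-0.006,0,0.188],"angular":[0,0,0],"claw":-1}]' ; python3 h.py 0.55 -0.3 0.1
```

```text
time: 9.2
position: [0.5497, -0.3013, 0.1033]
tool_rot: [3.089, 0.565, 0.002]
ft_force: [-0.4, 0.7, 5.1]
grip_width: 0.007
grip_force: 2.6
9.2 [ 0.5497 -0.3013  0.1033] rot [3.089e+00 5.650e-01 2.000e-03] F [-0.36  0.67  5.12] w 0.007 q [ 0.74  0.39 -0.35  1.66  0.15  1.11 -0.86]
slide [ 0.003 -0.004  0.013]
```

Next I press 3.5 mm further, lift, and check.

```bash
python3 -m inch '[{"slide":[0,0,0.004],"angular":[0,0,0],"claw":-1},{"slide":[0,0,0.008],"angular":[0,0,0],"claw":-1},{"slide":[0,0,0.012],"angular":[0,0,0],"claw":-1},{"slide":[0,0,0.014],"angular":[0,0,0],"claw":-1},{"slide":[0,0,0.014],"angular":[0,0,0],"claw":-1},{"slide":[0,0,0.014],"angular":[0,0,0],"claw":-1}]' ; python3 -m inch '[{"slide":[0,0,-0.02],"angular":[0,0,0],"claw":-1},{"slide":[0,0,-0.1],"angular":[0,0,0],"claw":-1},{"slide":[0,0,-0.3],"angular":[0,0,0],"claw":-1},{"slide":[0,0,-0.55],"angular":[0,0,0],"claw":-1},{"slide":[0,0,-0.55],"angular":[0,0,0],"claw":-1},{"slide":[0,0,-0.55],"angular":[0,0,0],"claw":-1},{"slide":[0,0,-0.55],"angular":[0,0,0],"claw":-1}]' >/dev/null; python3 m.py; python3 h.py 0.55 -0.1 0.24
```

```text
time: 9.8
position: [0.5496, -0.3013, 0.0997]
tool_rot: [3.09, 0.565, 0.002]
ft_force: [-0.4, 0.0, 5.1]
grip_width: 0.008
grip_force: 2.6
top s 101 0.0783 [0.47  0.257] 99 0.0709 [0.471 0.256]
top m 218 0.0886 [ 0.552 -0.3  ] 12 0.0791 [ 0.529 -0.31 ]
top l 394 0.0836 [0.578 0.02 ] 396 0.0836 [0.578 0.02 ]
side s 62 0.0774 [0.467 0.255] 55 0.0703 [0.467 0.254]
side m 202 0.0878 [ 0.549 -0.301] 205 0.0802 [ 0.552 -0.3  ]
side l 249 0.0831 [0.575 0.019] 248 0.0827 [0.575 0.019]
10.6 [ 0.5478 -0.3007  0.2339] rot [-3.088 -0.565  0.006] F [0.23 0.92 0.54] w 0.005 q [ 0.75  0.3  -0.36  1.51  0.11  1.36 -0.83]
slide [ 0.292 -0.748 -0.023]
```

```bash
python3 -m inch '[{"slide":[0.29,-0.75,0],"angular":[0,0,0],"claw":-1},{"slide":[0.29,-0.75,0],"angular":[0,0,0],"claw":-1},{"slide":[0.29,-0.75,0],"angular":[0,0,0],"claw":-1},{"slide":[0.29,-0.75,0],"angular":[0,0,0],"claw":-1},{"slide":[0.29,-0.75,0],"angular":[0,0,0],"claw":-1},{"slide":[0.29,-0.75,0],"angular":[0,0,0],"claw":-1}]' >/dev/null; python3 -m inch '[{"slide":[0.27,-0.41,0],"angular":[0,0,0],"claw":-1},{"slide":[0.27,-0.41,0],"angular":[0,0,0],"claw":-1},{"slide":[0.27,-0.41,0],"angular":[0,0,0],"claw":-1},{"slide":[0.27,-0.41,0.1],"angular":[0,0,0],"claw":-1},{"slide":[0.27,-0.41,0.25],"angular":[0,0,0],"claw":-1},{"slide":[0.27,-0.41,0.36],"angular":[0,0,0],"claw":-1},{"slide":[0.27,-0.41,0.36],"angular":[0,0,0],"claw":-1},{"slide":[0.27,-0.41,0.36],"angular":[0,0,0],"claw":-1}]' >/dev/null; python3 h.py 0.576 0.019 0.095
```

```text
12.0 [0.5772 0.0181 0.1461] rot [-3.091e+00 -5.620e-01  3.000e-03] F [ 0.1  -0.34  1.25] w 0.006 q [ 0.4   0.28 -0.56  1.74  0.16  1.17 -1.41]
slide [-0.003 -0.005  0.204]
```

```bash
python3 -m inch '[{"slide":[-0.003,-0.004,0.08],"angular":[0,0,0],"claw":-1},{"slide":[-0.003,-0.004,0.14],"angular":[0,0,0],"claw":-1},{"slide":[-0.003,-0.004,0.154],"angular":[0,0,0],"claw":-1},{"slide":[-0.003,-0.004,0.162],"angular":[0,0,0],"claw":-1},{"slide":[-0.003,-0.004,0.168],"angular":[0,0,0],"claw":-1},{"slide":[-0.003,-0.004,0.172],"angular":[0,0,0],"claw":-1},{"slide":[-0.003,-0.004,0.176],"angular":[0,0,0],"claw":-1},{"slide":[-0.003,-0.004,0.18],"angular":[0,0,0],"claw":-1},{"slide":[-0.003,-0.004,0.184],"angular":[0,0,0],"claw":-1},{"slide":[-0.003,-0.004,0.186],"angular":[0,0,0],"claw":-1}]' ; python3 h.py 0.576 0.019 0.095
```

```text
time: 13.0
position: [0.5766, 0.0203, 0.1008]
tool_rot: [3.09, 0.565, 0.001]
ft_force: [-1.0, -0.7, 5.1]
grip_width: 0.004
grip_force: 2.2
13.0 [0.5766 0.0203 0.1008] rot [3.09e+00 5.65e-01 1.00e-03] F [-1.   -0.67  5.11] w 0.004 q [ 0.39  0.33 -0.55  1.78  0.19  1.08 -1.44]
slide [-0.004  0.004  0.023]
```

```bash
python3 -m inch '[{"slide":[0,0,0.004],"angular":[0,0,0],"claw":-1},{"slide":[0,0,0.008],"angular":[0,0,0],"claw":-1},{"slide":[0,0,0.012],"angular":[0,0,0],"claw":-1},{"slide":[0,0,0.016],"angular":[0,0,0],"claw":-1},{"slide":[0,0,0.02],"angular":[0,0,0],"claw":-1},{"slide":[0,0,0.022],"angular":[0,0,0],"claw":-1},{"slide":[0,0,0.022],"angular":[0,0,0],"claw":-1},{"slide":[0,0,0.022],"angular":[0,0,0],"claw":-1}]' ; python3 -m inch '[{"slide":[0,0,-0.02],"angular":[0,0,0],"claw":-1},{"slide":[0,0,-0.1],"angular":[0,0,0],"claw":-1},{"slide":[0,0,-0.3],"angular":[0,0,0],"claw":-1},{"slide":[0,0,-0.55],"angular":[0,0,0],"claw":-1},{"slide":[0,0,-0.55],"angular":[0,0,0],"claw":-1},{"slide":[0,0,-0.55],"angular":[0,0,0],"claw":-1},{"slide":[0,0,-0.55],"angular":[0,0,0],"claw":-1}]' >/dev/null; python3 m.py; python3 h.py
```

```text
time: 13.8
position: [0.5766, 0.0203, 0.095]
tool_rot: [3.09, 0.565, 0.001]
ft_force: [-1.3, 0.8, 6.2]
grip_width: 0.003
grip_force: 2.5
top s 101 0.0783 [0.47  0.257] 103 0.0707 [0.471 0.256]
top m 218 0.0886 [ 0.552 -0.3  ] 220 0.0807 [ 0.551 -0.299]
top l 394 0.0836 [0.578 0.02 ] 0 0 0
side s 62 0.0774 [0.467 0.255] 53 0.0703 [0.468 0.253]
side m 202 0.0878 [ 0.549 -0.301] 200 0.0798 [ 0.55  -0.302]
side l 249 0.0831 [0.575 0.019] 244 0.0754 [0.575 0.019]
14.6 [0.5751 0.02   0.2297] rot [-3.09  -0.565  0.006] F [ 0.77 -0.22 -0.38] w -0.0 q [ 0.41  0.21 -0.57  1.64  0.12  1.33 -1.38]
```

All three discs have sunk more than 7 mm and the hooks haven't moved.

```bash
python3 -c "
from bench import ctrl
print(ctrl.close_job())"
```

```text
the job is handed in; nothing more can be done
None
```

I bedded the small, medium and large discs in that order, each sunk about 7–8 mm by the camera depth; the highest force I read was about 7 N, no hook measurably moved, and the job was handed in at about 15 s with no verdict shown.

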